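Clear a test station: sort cassettes, dropper bottles and the specimen jar

ROBOT

A 6-joint arm with a two-finger parallel gripper is mounted at the origin on the work surface. World frame = base frame: x ahead of the robot, y to its left, z up, the work surface at z = 0. Lengths are in m, angles in degrees, forces in N, time in s.
With the tool pointing down it reaches from about 0.3 to 0.75 m from the base axis. Payload 8.5 kg.
Tool frame: the origin (TCP) lies on the front face of the gripper's body, between the roots of the fingers; the fingertips stand 64 mm ahead of it and the grasp point (between the pads) lies 45 mm ahead of it; z points along the fingers, y is the direction in which the jaws open and shut (so a half turn about z gives the same grasp; the last joint's range is limited). The gripper opens to 88 mm and grips with 3 to 60 N. Pads are 18 mm wide; open, the fingers measure 123 mm over their backs; the gripper's body (75 mm by 187 mm) begins 45 mm behind the grasp point.
Start: joints at [-87.909, 21.807, 74.336, -0, 83.858, -12.336], TCP at [0.137, -0.533, 0.303] pointing down, gripper open.
Joint ranges: [-178.18, 178.18], [-50.72, 133.34], [12.68, 142.11], [-81.47, 261.47], [9.98, 163.14], [-165.26, 165.26]. Speed limits (degrees/s): [136.94, 136.94, 180, 180, 180, 180].

INTERFACE

Orientations are given as a 3x3 rotation matrix whose columns are the frame's x, y, z axes.
In Python, from bench import arm, monitor, cams, sign_off gives the robot as it stands. Calls block until the motion is done:
- arm.move_pose(position, orientation): joint-space move of the TCP to a pose.
- arm.movel(position, speed=0.15, frame=None, force_limit=None): straight line of the TCP; frame=None keeps the orientation; speed is the mean speed in m/s. With force_limit (N) it stops when the force on the tool has changed by that much, and returns True; else False.
- arm.set_joints(angles): joint-space move.
- arm.command_gripper(opening, newtons=None): finger opening in m; newtons is the grip in N (None keeps the last); returns when the fingers have stopped.
- arm.sleep(seconds).
- arm.ik(position, orientation): joint angles nearest the present ones, or None.
- monitor.observe(): the state.
- cams.read_camera(name): name is "side" or "top" or "wrist"; returns a dict with "pixels" (420x560x3 uint8, red, green, blue), "depth" (420x560 float32, m along the optical axis (not along the pixel's ray), 0 where there is no reading), "intrinsics" (3x3 intrinsics, pixels), "origin" and "orientation" of the camera in the world; the wrist camera has in their place "tool_from_camera" (4x4, takes a point from camera to tool coordinates, whose origin is the TCP and whose axes are the flange's). Camera axes: x right, y down, z forward; pixel columns grow to the right and rows downward; lengths in m; the calibration is good to about 2 mm. A picture is of the moment at which its call begins: read the wrist's pose just before it.
A pose or a line that the arm cannot do raises arm.PlanningError and nothing moves.
- sign_off(): hands the job in, once; it reports no verdict.
The state is a dict: "clock": time; "qpos": joint angles; "dq": joint speeds; "tau": joint torques, N m; "position": TCP position; "orientation": TCP orientation; "contact_force": force on the tool from outside, world axes, zero at the start; "moment": the same for the moment, N m; "grip_width": finger opening in m.
Only numpy, scipy, OpenCV 4.12 (cv2) and the standard library are available. Lean on these libraries where they do the work, as an engineer would, in place of code of your own. Each camera call takes 0.05 s, during which the arm holds its last target. There are 200 camera calls.

TASK

Tidy the test station: lay both test cassettes flat and face up in the wide shallow white tray, next to each other and not overlapping, stand both dropper bottles upright in the deeper grey bin, and stand the specimen jar upright near the middle of the round steel dish. Never tip the jar over.

Things in the scene. Friction and masses are not known exactly. Their poses are not given: they have to be found in the camera images.
- cassette_a_mid (a point): flat white plastic test cassette, 76 x 24 mm and 9 mm thick, lying on the table face up (small grey window and dark round well on the face); one of two alike. Loose, about 18 g. The point is its centre, 4.5 mm above its underside; x along its length, y across it, z out of its face.
- cassette_b_mid (a point): flat white plastic test cassette, 76 x 24 mm and 9 mm thick, lying on the table face up (small grey window and dark round well on the face); the other of the two. Loose, about 18 g. The point is its centre, 4.5 mm above its underside; x along its length, y across it, z out of its face.
- bottle_a_mid (a point): small white dropper bottle with a narrow grey tapering cap, standing upright; straight round body 30 mm across up to 34 mm above its base, cap 16 mm wide narrowing to 10 mm, 54 mm tall in all; one of two alike. Loose, about 30 g. The point is on its axis, 27 mm above its base; z up its axis.
- bottle_b_mid (a point): small white dropper bottle with a narrow grey tapering cap, standing upright; straight round body 30 mm across up to 34 mm above its base, cap 16 mm wide narrowing to 10 mm, 54 mm tall in all; the other of the two. Loose, about 30 g. The point is on its axis, 27 mm above its base; z up its axis.
- jar_mid (a point): squat specimen jar, plain grey body and flat white lid, standing upright; round, body 52 mm across, lid 54 mm across from 33 mm up to its top at 46 mm. Loose, about 70 g. The point is on its axis, 23 mm above its base; z up its axis.
- tray: wide, shallow, white rectangular tray for the cassettes, fixed to the table: 125 mm (its x) by 190 mm (its y) outside, 12 mm high, walls and floor 4 mm thick, no dividers. Origin at the centre of its underside, on the table top; z up.
- bin: deeper, narrower grey rectangular bin for the dropper bottles, fixed to the table: 110 mm (its x) by 170 mm (its y) outside, 22 mm high, walls and floor 4 mm thick, no dividers. Origin at the centre of its underside, on the table top; z up.
- dish: round steel dish for the specimen jar, fixed to the table: 140 mm across at the rim, 18 mm high, wall 3 mm, flat floor 4 mm thick and about 126 mm across inside. Origin at the centre of its underside, on the table top; z up.
Things that resemble listed ones, but are neither listed nor needed, are in the scene too. Leave any brown or purple look-alike of the part that bears cassette_a_mid alone.

How it is judged (in metres and radians):
At the end, for the whole second after the job is handed in: Both cassettes level and face up (0.1 rad) on the white tray's floor, neither on the other; both bottles upright (0.1 rad) on the grey bin's floor; jar upright (0.1 rad) on the dish's floor, axis within 45 mm of its centre; all released and at rest (under 0.02 m/s) (x of cassette_a_mid in the frame of tray between -0.058 and 0.058 m and y of cassette_a_mid in the frame of tray between -0.09 and 0.09 m and z of cassette_a_mid in the frame of tray between 0.004 and 0.0125 m and angle between each of cassette_a_mid, cassette_b_mid, bottle_a_mid, bottle_b_mid, jar_mid's own z axis and vertical below 0.1 rad and linear speed of each of cassette_a, cassette_b, bottle_a, bottle_b, jar below 0.02 m/s and x of cassette_b_mid in the frame of tray between -0.058 and 0.058 m and y of cassette_b_mid in the frame of tray between -0.09 and 0.09 m and z of cassette_b_mid in the frame of tray between 0.004 and 0.0125 m and x of bottle_a_mid in the frame of bin between -0.05 and 0.05 m and y of bottle_a_mid in the frame of bin between -0.08 and 0.08 m and z of bottle_a_mid in the frame of bin between 0.025 and 0.036 m and x of bottle_b_mid in the frame of bin between -0.05 and 0.05 m and y of bottle_b_mid in the frame of bin between -0.08 and 0.08 m and z of bottle_b_mid in the frame of bin between 0.025 and 0.036 m and horizontal distance between jar_mid and dish below 0.045 m and z of jar_mid in the frame of dish between 0.021 and 0.032 m); the robot touches nothing.
It fails at once if the specimen jar is tipped over (more than 0.8 rad from upright) (angle between jar_mid's own z axis and vertical above 0.8 rad).
It also fails if it takes over 125 s, if anything falls off the work surface, if the arm or the gripper's body presses on something with over 40 N, if the wrist force passes 120 N, or if a joint passes its speed limit or range.

## Working session

There is one attempt and no reset: what is moved stays moved. The work goes in short steps, each a Python script; the robot and the scene stay as the last script left them, time stands still between calls to the robot, and variables do not carry over. Pictures are saved under pics/ and viewed, about 12 in all and at most 16, crops included, and the job is handed in when it is done.

```bash
mkdir -p pics; ls
python3 - <<'E'
from bench import arm, monitor, cams
import cv2,numpy as np
for n in("top","side"):
    c=cams.read_camera(n); cv2.imwrite(f"pics/{n}0.png",c["pixels"][:,:,::-1]); np.savez(f"{n}0.npz",**c)
    print(n,c["intrinsics"].tolist(),c["origin"],c["orientation"])
s=monitor.observe();print(s)
print(cams.read_camera("wrist")["tool_from_camera"])
E
```

```text
pics
top [[507.7402806141688, 0.0, 284.0234846178745], [0.0, 507.7402806141688, 209.09770775888612], [0.0, 0.0, 1.0]] [0.37540007 0.01835099 1.10157399] [[-0.01435894 -0.99371739  0.11099355]
 [-0.99987986  0.01491806  0.0042085 ]
 [-0.00583787 -0.11091979 -0.99381222]]
side [[438.99039876474103, 0.0, 281.3196241909066], [0.0, 438.99039876474103, 210.0783355705324], [0.0, 0.0, 1.0]] [0.41616948 0.84580079 0.6215556 ] [[-0.99686238 -0.03381813  0.07156632]
 [-0.0783771   0.54811018 -0.8327258 ]
 [-0.011065   -0.83572218 -0.54904099]]
{'clock': 0.1, 'qpos': array([-8.79079933e+01,  2.18369177e+01,  7.43788699e+01, -1.53392557e-03,
        8.38564929e+01, -1.23363351e+01]), 'dq': array([-0.0306439 , -0.11354852, -0.16575224, -0.1222967 ,  0.0349469 ,
        0.01355995]), 'tau': array([ 2.30021622e-03, -4.38651717e+01, -2.24912238e+01,  7.13495188e-02,
        3.42195213e-02, -6.94068444e-05]), 'position': array([ 0.13702442, -0.53248669,  0.30221051]), 'orientation': array([[ 9.68459317e-01,  2.49171721e-01, -7.26518776e-05],
       [ 2.49171612e-01, -9.68458528e-01,  1.25971913e-03],
       [ 2.43526052e-04, -1.23808951e-03, -9.99999204e-01]]), 'contact_force': array([ 0.26273295, -0.67857098,  0.47775925]), 'moment': array([-0.01876862, -0.0236372 ,  0.00251525]), 'grip_width': 0.08842336265134737}
[[ 8.26077058e-04 -9.62943413e-01 -2.69702245e-01  6.85849807e-02]
 [ 9.99999435e-01  6.15175554e-04  8.66501292e-04  3.24353733e-04]
 [-6.68477484e-04 -2.69702808e-01  9.62943378e-01 -8.16451009e-02]
 [ 0.00000000e+00  0.00000000e+00  0.00000000e+00  1.00000000e+00]]
```

View pics/top0.png

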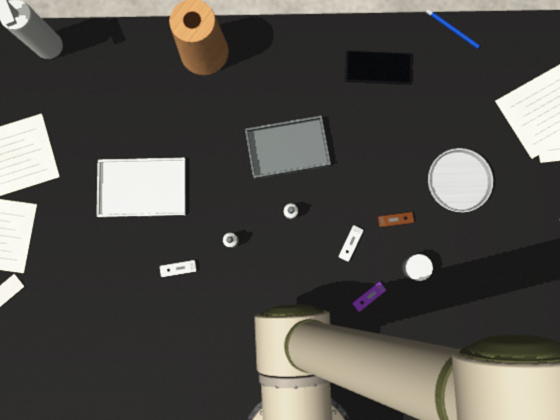

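View pics/side0.png

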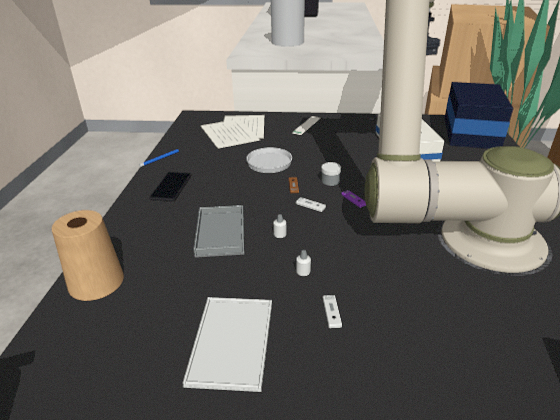

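The top view shows:
- containers: tray (142,187), bin (288,147), dish (460,180)
- jar at (419,267), bottles at (231,240) and (291,211)
- white cassettes at (178,268) and (351,243)
- decoys: brown (396,219) and purple (369,297)

The side view agrees with this.

```bash
cat > h.py <<'E'
import numpy as np, cv2
def ray(K,o,R,uv,z):
    uv=np.atleast_2d(np.asarray(uv,float)); d=np.c_[uv,np.ones(len(uv))]@np.linalg.inv(K).T@R.T
    return o+d*((z-o[2])/d[:,2])[:,None]
def blob(img,seed,lo,win=40):
    """contour of the bright (or low-saturation) blob nearest the seed pixel"""
    m=(img.min(2)>lo).astype(np.uint8)
    w=np.zeros_like(m); u,v=seed; w[max(v-win,0):v+win,max(u-win,0):u+win]=1
    cs,_=cv2.findContours(m*w,cv2.RETR_EXTERNAL,cv2.CHAIN_APPROX_NONE)
    cs=[c for c in cs if cv2.contourArea(c)>30]
    return min(cs,key=lambda c:-cv2.pointPolygonTest(c,(float(u),float(v)),True))[:,0,:]
def rect(P):
    """centre, sides (long, short), yaw of long side in degrees"""
    (c,s,a)=cv2.minAreaRect((P[:,:2]*1000).astype(np.float32))
    if s[0]<s[1]: s=s[::-1]; a+=90
    return np.array(c)/1000,np.array(s)/1000,(a+90)%180-90
E
python3 - <<'E'
from h import *
c=np.load("top0.npz");K,o,R,I,D=[c[k] for k in("intrinsics","origin","orientation","pixels","depth")]
f=lambda s,lo,z,w: ray(K,o,R,blob(I,s,lo,w),z)
for n,s,lo,z,w in[("tray",(142,187),100,.012,60),("bin",(288,147),60,.022,60),("cA",(178,268),100,.009,30),("cB",(351,243),100,.009,30),
  ("dish",(460,180),90,.018,45),("jar",(419,267),150,.046,25),("botA",(231,240),110,.034,18),("botB",(291,211),110,.034,18)]:
    P=f(s,lo,z,w); ce,si,a=rect(P); (x,y),r=cv2.minEnclosingCircle((P[:,:2]*1e3).astype(np.float32))
    h=o[2]+ (np.array([(s[0]-K[0,2])/K[0,0],(s[1]-K[1,2])/K[1,1],1])*D[s[1],s[0]]@R.T)[2]
    print(n,ce.round(4),si.round(4),round(a,1),"circle",round(x),round(y),round(r,1),"h",round(float(h),4),"reach",np.hypot(*ce).round(3))
E
```

```text
tray [0.5506 0.3349] [0.1908 0.1277] -89.6 circle 551 333 113.4 h 0.0026 reach 0.645
bin [0.6335 0.0145] [0.1714 0.112 ] -80.9 circle 634 14 100.7 h 0.0037 reach 0.634
cA [0.3738 0.2532] [0.0773 0.0253] -81.4 circle 375 254 39.4 h 0.01 reach 0.451
cB [ 0.4219 -0.1184] [0.0773 0.0257] -26.8 circle 422 -118 39.4 h 0.0089 reach 0.438
dish [ 0.5545 -0.3576] [0.1401 0.1379] -2.6 circle 555 -358 70.9 h 0.0042 reach 0.66
jar [ 0.37   -0.2539] [0.0535 0.0515] 87.7 circle 369 -253 27.7 h 0.0406 reach 0.449
botA [0.432  0.1385] [0.0275 0.0273] 89.2 circle 432 138 15.6 h 0.0544 reach 0.454
botB [0.492  0.0097] [0.0301 0.0285] -45.8 circle 491 10 16.1 h 0.0525 reach 0.492
```

```bash
cat >> h.py <<'E'
from bench import arm, monitor, cams
def down(yaw):
    """tool down, jaws opening along yaw; the half turn with the easier last joint is taken in go()"""
    j=np.array([np.cos(np.radians(yaw)),np.sin(np.radians(yaw)),0]); z=np.array([0,0,-1.])
    return np.c_[np.cross(j,z),j,z]
def go(xy,z,yaw):
    p=[*xy,z]; q0=monitor.observe()["qpos"]
    best=min((q for q in (arm.ik(p,down(yaw+k)) for k in(0,180)) if q is not None),key=lambda q:abs(np.array(q)-q0).max())
    arm.set_joints(best)
def look(name,uvz,lo,win,z):
    """wrist picture; blob near the world point uvz, thrown on plane z"""
    s=monitor.observe(); c=cams.read_camera("wrist"); T=c["tool_from_camera"]
    R=s["orientation"]@T[:3,:3]; o=s["position"]+s["orientation"]@T[:3,3]
    q=c["intrinsics"]@(R.T@(np.array(uvz)-o)); uv=(q[:2]/q[2]).astype(int)
    cv2.imwrite(f"pics/{name}.png",c["pixels"][:,:,::-1])
    P=ray(c["intrinsics"],o,R,blob(c["pixels"],tuple(uv),lo,win),z)
    print(name,"seed",uv,"rect",*rect(P),"clock",s["clock"]); return P
def line(xy,z,**k): return arm.movel([*xy,z],**k)
def st(): 
    s=monitor.observe(); print("t",round(s["clock"],1),"w",s["grip_width"].round(4),"pos",s["position"].round(4),"F",s["contact_force"].round(1))
E
python3 - <<'E'
from h import *
jar=np.array([.37,-.2535]); go(jar,.22,-90+0); st()
P=look("w_jar",[*jar,.046],150,110,.046); print(cv2.minEnclosingCircle((P[:,:2]*1e3).astype(np.float32)))
E
```

```text
Traceback (most recent call last):
  File "h.py", line 36, in st
    s=monitor.observe(); print("t",round(s["clock"],1),"w",s["grip_width"].round(4),"pos",s["position"].round(4),"F",s["contact_force"].round(1))
                                                           ^^^^^^^^^^^^^^^^^^^^^
AttributeError: 'float' object has no attribute 'round'
```

```bash
sed -i 's/s\["grip_width"\].round(4)/round(s["grip_width"],4)/' h.py
python3 - <<'E'
from h import *
jar=np.array([.37,-.2535]); st()
P=look("w_jar",[*jar,.046],150,110,.046); print(cv2.minEnclosingCircle((P[:,:2]*1e3).astype(np.float32)))
E
```

```text
t 1.5 w 0.0884 pos [ 0.37   -0.2543  0.2202] F [ 0.   0.2 -0.6]
w_jar seed [278 205] rect [ 0.3695079  -0.25564395] [0.05319542 0.0531931 ] -45.07697677612305 clock 1.5417
((369.9534606933594, -255.66551208496094), 27.344768524169922)
```

View pics/w_jar.png

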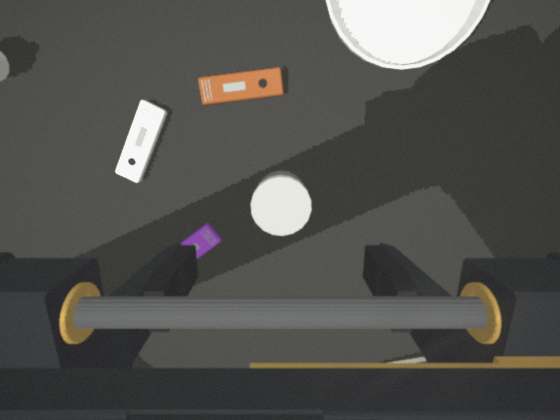

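The jar lid is at (281,206) in the wrist view. It measures 54 mm and lies within 2 mm of the top estimate. I'll pick and place it now.

Run:
```python
from h import *
jar=np.array([.3697,-.2553]); dish=np.array([.5545,-.3578]); g=.038+.045
line(jar,g+.04,speed=.25); line(jar,g,speed=.08); arm.command_gripper(.03,15); st()
line(jar,.19,speed=.2); st()
go(dish,.19,-90); print(line(dish,g+.005,speed=.12,force_limit=8)); st()
arm.command_gripper(.068); line(dish,.2,speed=.25); st()
cb=np.array([.4219,-.1184]); go(cb,.2,63.2); look("w_cb",[*cb,.009],140,110,.009); st()
c=cams.read_camera("top"); cv2.imwrite("pics/top1.png",c["pixels"][:,:,::-1])
```

```text
t 3.4 w 0.0531 pos [ 0.3697 -0.2553  0.0831] F [ 0.3 -0.1  2.5]
t 4.1 w 0.0529 pos [ 0.3694 -0.255   0.1892] F [ 0.6 -0.4 -0.8]
True
t 5.8 w 0.0528 pos [ 0.5536 -0.3572  0.087 ] F [-0.8  0.5  5.8]
t 6.8 w 0.0682 pos [ 0.5541 -0.3574  0.1986] F [-1.1  0.4 -0.2]
w_cb seed [278 202] rect [ 0.42303995 -0.12088194] [0.07667059 0.02494435] -27.166362762451172 clock 7.9083
t 8.0 w 0.0681 pos [ 0.4227 -0.1194  0.1997] F [ 1.  -0.7 -0.1]
```

View pics/w_cb.png

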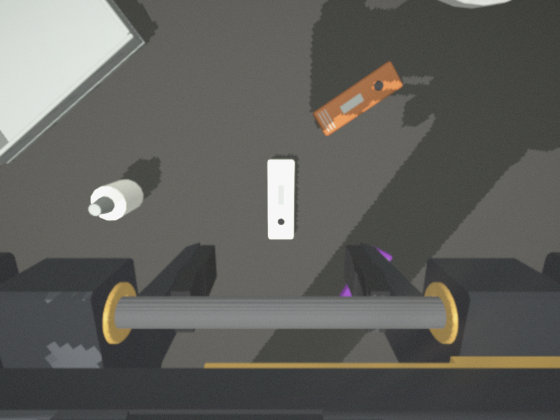

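View pics/top1.png

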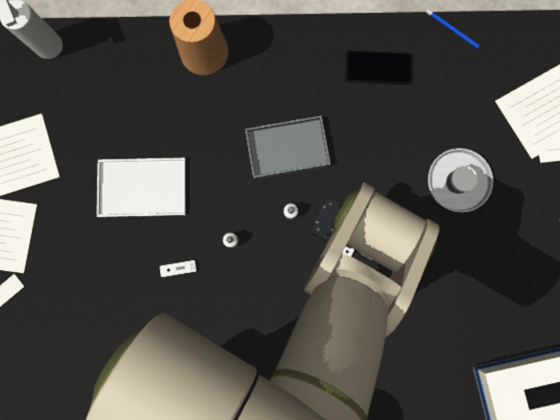

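The jar stands near the dish centre at top (463,179). Cassette B is at wrist (281,199), square to the jaws, and its size is right. Next are cassette B and both bottles.

Run:
```python
from h import *
def rot(a): a=np.radians(a); return np.array([[np.cos(a),-np.sin(a)],[np.sin(a),np.cos(a)]])
tray=np.array([.5506,.3349]); cb=np.array([.4230,-.1205]); T=tray+rot(.4)@[0,-.045]
arm.command_gripper(.05); line(cb,.1,speed=.2); line(cb,.067,speed=.06,force_limit=10); arm.command_gripper(.01,12); st()
line(cb,.17,speed=.2); go(T,.17,90.4); st()
line(T,.095,speed=.2); print(line(T,.0725,speed=.05,force_limit=6)); st()
arm.command_gripper(.04); line(T,.17,speed=.2); st()
ba=np.array([.4315,.1382]); go(ba,.2,90); look("w_ba",[*ba,.034],140,90,.034); st()
look("w_ba2",[*ba,.034],140,90,.017)
```

```text
t 10.3 w 0.0235 pos [ 0.4231 -0.1205  0.0671] F [-0.2  0.3  1.6]
t 12.6 w 0.0242 pos [0.5512 0.2888 0.1699] F [-0.1  0.3 -0.8]
False
t 13.7 w 0.0238 pos [0.5509 0.2899 0.0724] F [ 0.8 -1.1 -0.1]
t 14.8 w 0.0397 pos [0.5505 0.2898 0.169 ] F [0.4 0.5 0.8]
w_ba seed [279 209] rect [0.43251785 0.13776871] [0.02822522 0.02732821] 0.030790293589234352 clock 15.575
t 15.6 w 0.0401 pos [0.4325 0.1388 0.1996] F [-0.4 -0.1 -0.2]
w_ba2 seed [279 209] rect [0.42796509 0.1375074 ] [0.030159   0.03008535] 0.06642531603574753 clock 15.625
```

View pics/w_ba.png

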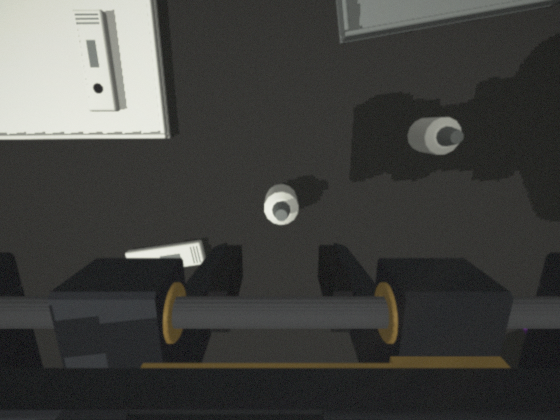

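Cassette B lies in the tray at (97,60). Bottle A is at (281,205), which agrees with the top estimate to 1 mm. I'll continue with the bottles.

Run:
```python
from h import *
def rot(a): a=np.radians(a); return np.array([[np.cos(a),-np.sin(a)],[np.sin(a),np.cos(a)]])
bin_=np.array([.6335,.0145]); R=rot(9.1)
for i,(b,dy) in enumerate([((.432,.1375),.036),((.491,.0095),-.036)]):
    b=np.array(b); T=bin_+R@[0,dy]
    if i:
        go(b,.2,90); P=look("w_bb",[*b,.034],140,90,.034); ce=rect(P)[0]
        if np.hypot(*(ce-b))<.006: b=ce
    arm.command_gripper(.05); line(b,.13,speed=.2); line(b,.073,speed=.1,force_limit=10); arm.command_gripper(.015,10); st()
    line(b,.19,speed=.2); go(T,.19,99.1)
    line(T,.1,speed=.2); print(line(T,.0775,speed=.05,force_limit=5)); st()
    arm.command_gripper(.044); line(T,.19,speed=.2)
ca=np.array([.3738,.2532]); go(ca,.2,8.6); look("w_ca",[*ca,.009],140,110,.009); st()
c=cams.read_camera("top"); cv2.imwrite("pics/top2.png",c["pixels"][:,:,::-1])
```

```text
t 17.7 w 0.0296 pos [0.4322 0.1375 0.0734] F [ 0.4 -0.4  6. ]
True
t 20.4 w 0.0295 pos [0.6275 0.0501 0.0769] F [-0.3 -0.1  3.3]
w_bb seed [278 208] rect [0.49579572 0.00819075] [0.03495264 0.02978301] 0.03855195268988609 clock 22.125
t 24.1 w 0.0293 pos [0.496  0.0082 0.0734] F [-0.6  0.3  4.7]
True
t 26.6 w 0.0291 pos [ 0.6389 -0.021   0.0769] F [-0.1 -0.1  3. ]
w_ca seed [279 200] rect [0.37368915 0.25256229] [0.07505719 0.02331426] -80.82200813293457 clock 29.1333
t 29.2 w 0.0439 pos [0.3746 0.2529 0.1998] F [ 0.4  0.3 -0.3]
```

View pics/w_ca.png

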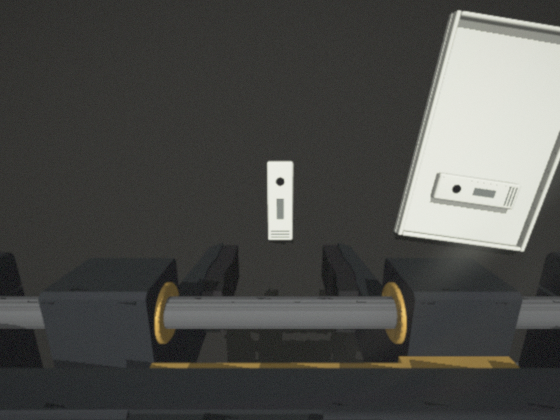

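View pics/top2.png

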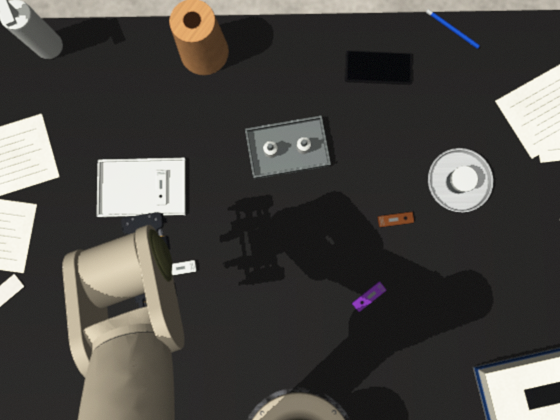

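Both bottles stand in the bin at top (270,149) and (304,144), and cassette B lies in the tray at (162,187). Cassette A is at wrist (280,200) and matches its size, so it goes next.

Run:
```python
from h import *
tray=np.array([.5506,.3349]); ca=np.array([.3737,.2528]); T=tray+[-.0003,.042]
arm.command_gripper(.05); line(ca,.1,speed=.2); line(ca,.067,speed=.06,force_limit=10); arm.command_gripper(.01,12); st()
line(ca,.17,speed=.2); go(T,.17,90.4)
line(T,.095,speed=.2); print(line(T,.0725,speed=.05,force_limit=6)); st()
arm.command_gripper(.04); line(T,.2,speed=.2)
arm.set_joints([-87.9,21.8,74.3,0,83.9,-12.3]); arm.sleep(.5); st()
for n in("top","side"):
    c=cams.read_camera(n); np.savez(f"{n}3.npz",**c)
    cr=c["pixels"][100:240,80:510] if n=="top" else c["pixels"][130:400,160:380]
    cv2.imwrite(f"pics/{n}3.png",cv2.resize(cr[:,:,::-1],None,fx=1.8,fy=1.8,interpolation=cv2.INTER_CUBIC))
    if n=="top":
        f=lambda s,lo,z,w: ray(c["intrinsics"],c["origin"],c["orientation"],blob(c["pixels"],s,lo,w),z)
        P=f((464,179),205,.05,28)
        print("jar",rect(P),"bottles",rect(f((270,149),150,.038,16))[:2],rect(f((304,144),150,.038,16))[:2])
```

```text
t 31.4 w 0.0236 pos [0.3738 0.2528 0.0672] F [-0.5 -0.   3.2]
False
t 34.4 w 0.0237 pos [0.5503 0.3769 0.0724] F [-0.1 -0.  -0.9]
t 39.6 w 0.0401 pos [ 0.1371 -0.5327  0.303 ] F [-0.8  0.1 -0.2]
jar (array([ 0.54993292, -0.34903455]), array([0.11238505, 0.10731228]), -0.8979949951171875) bottles (array([0.62711353, 0.05199607]), array([0.02837173, 0.02780234])) (array([ 0.63410144, -0.01843173]), array([0.02922902, 0.02883038]))
```

View pics/top3.png

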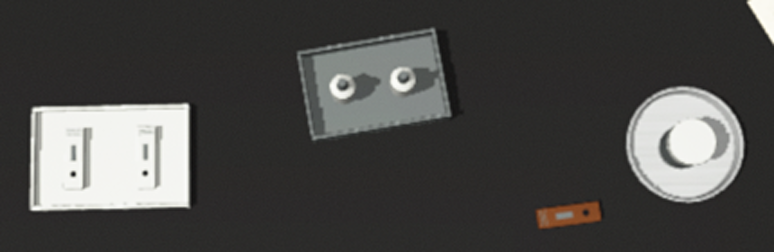

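View pics/side3.png

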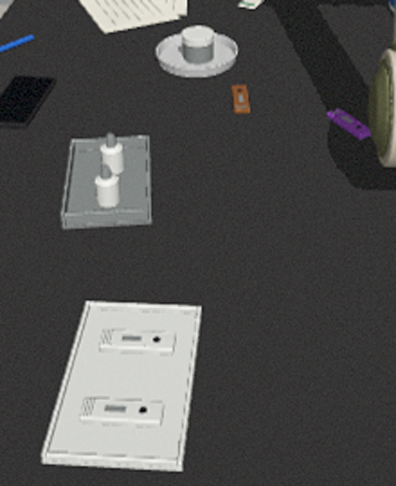

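All five items are in place by eye. The jar blob merged with the bright dish, so I'll check the heights and levels with depth, then hand in.

Run:
```python
from h import *
c=np.load("top3.npz");K,o,R,D=[c[k] for k in("intrinsics","origin","orientation","depth")]
v,u=np.mgrid[:420,:560]; W=o+(np.dstack([(u-K[0,2])/K[0,0],(v-K[1,2])/K[1,1],np.ones(D.shape)])*D[...,None])@R.T
for n,(x,y),r in[("jar lid",(464,178),8),("cass l",(121,188),5),("cass r",(162,187),5),("tray floor",(142,187),5),("dish floor",(440,180),3)]:
    A=W[y-r:y+r+1,x-r:x+r+1].reshape(-1,3); m=A.mean(0); k=np.linalg.lstsq(np.c_[A[:,:2]-m[:2],np.ones(len(A))],A[:,2],rcond=None)[0]
    print(n,m.round(4),"slope",k[:2].round(3))
m=((W[...,2]>.042)&(W[...,2]<.06)); m[:, :435]=0; m[:150]=0; m[212:]=0; m[:,490:]=0
print("jar",rect(W[m]), "dish [.5545,-.3578]")
from bench import sign_off
sign_off()
```

```text
jar lid [ 0.5529 -0.3553  0.0489] slope [-0.025  0.036]
cass l [0.5471 0.3733 0.0218] slope [-1.07  -2.415]
cass r [0.548  0.2851 0.0212] slope [-1.697 -2.74 ]
tray floor [0.5514 0.3333 0.0037] slope [-0.023  0.026]
dish floor [ 0.557  -0.319   0.0031] slope [-0.068  0.015]
jar (array([ 0.55077673, -0.3566235 ]), array([0.05360679, 0.05206581]), 89.7697982788086) dish [.5545,-.3578]
the job is handed in; nothing more can be done
```

I handed the job in at about 40 s on the robot's clock, and every item appeared to be in its place. I got no verdict.

**What I did:** I placed the jar in the dish, cassette B in the tray, both bottles in the bin, then cassette A in the tray. Afterwards I moved the arm back to its start pose. The brown and purple look-alikes were not touched. The force readings I printed stayed at about 6 N or below.

**Last checks:**
- **Jar:** it stands upright about 4 mm from the dish centre. The lid measured 49 mm high against 50 mm expected, with a slope of about 0.04 rad.
- **Bottles:** both stand upright in the bin, about 70 mm apart and at least 35 mm from the short walls.
- **Cassettes:** both lie face up side by side in the tray, well apart, in the top and side views.

**Checks that failed or disagreed:**
- **Cassette level:** the plane fits gave nonsense slopes and mean heights of about 21–22 mm, where 13 mm was expected. One missing depth pixel in each 121-pixel patch, counted at camera height, would add about 9 mm and explain it. I did not rerun the fit, so their level rests on the two pictures and the clean placings.
- **Jar colour mask:** it merged with the bright dish, so I took the jar's position from depth instead.
- **Bottle B:** its wrist and top estimates differed by 5 mm, but the grasp and placing were sound.

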